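Clamp the gel cassette and gauge its plate gap

TASK

On the gel casting stand, first push the metal clamp bar down past the two orange spring jaws until it sits fully home in both fork clips, and let go of it. Then draw the red-handled gauge blade out of its blue rest and slide it down, upright and near the middle of the plates, between the white ceramic plate and the sprung glass plate until it drags snugly and the glass just starts to give; do not force it. Finish still gripping the gauge at that depth, without letting go, and leave the racks, jar and green bin where they are.

Things in the scene. Friction and masses are not known exactly. Their poses are not given: they have to be found in the camera images.
- stand: grey gel casting stand, fixed; base 220 x 200 x 15 mm. Origin on the bench under the ceramic plate's inner face (to 2 mm), mid-plate; z up, y along plates and clip line, x square to them, from glass plate to ceramic plate to clips. Two fork clips (16 mm wide) at x = 80 mm, y = -60 and +60 mm; posts up to 92 mm high. A saddle between them, 30 x 50 mm, 50 mm high, carries the bar's block
- clip_seat (a point): where the bar's origin lies when fully home: midway between the clips, 50 mm above the bench, stand x = 80 mm; axes as the stand's. The fork slots are 15 mm wide (x), floor at 50 mm; the cheek on the plate side is 75 mm high with a sloping lead-in up to 91 mm
- bar: clamp bar, about 200 g: bright metal rod, 12 mm diameter, 160 mm long along its own y, with a black grip block in the middle (24 mm x, 40 mm y, 40 mm tall, yellow band). Rod and block are flush underneath; origin at the centre of the underside (rod axis 6 mm above it, block top 40 mm). Starts flat on the bench, block up. Either way round fits
- jaw_a (a joint): orange sprung jaw of the clip at stand y = -60 mm, rad: 0 at rest, sloping down over the slot from a pivot 86 mm high on the side away from the plates, tip at 66 mm; grows to 0.1-0.25 as the rod pushes it aside, springs back to 0 over the seated rod. Pushing past both jaws takes about 5 to 15 N in all
- jaw_b (a joint): the same for the clip at stand y = +60 mm
- rest: blue block 80 x 110 x 45 mm in which the gauge stands, fixed to the bench; a slot 6 mm (x) by 62 mm (y), 38 mm deep, in the middle of its top; origin at the centre of its underside
- gauge: gauge, about 140 g: upright steel blade 4 mm thick (own x), 60 mm wide (y), with a red handle block on top, 18 mm (x) x 44 mm (y), spanning 110 to 146 mm above the blade's lower edge. Origin at the centre of the lower edge, z up to the handle. Starts standing in the rest's slot, lower edge 7 mm above the bench. Either way round fits
- ceramic_plate: white upright plate, 8 mm thick, 160 mm long (y), from 30 to 130 mm above the bench; origin on the bench under the middle of its inner face, axes as the stand's. Together with the glass plate it floats up to 4 mm either way along stand x on a soft spring (250 N/m), so it centres itself on the blade
- glass_top (a point): top inner edge, mid-length, of the green-tinted sprung glass plate, 6 mm thick, 140 mm long, on the robot's side of the ceramic plate, 30 to 130 mm high. It leans away 0.12 mm per mm of height: the gap is 12.5 to 14.3 mm at the top, 0.5 to 2.3 mm at the bottom (differs by start). The blade's edge first touches both plates 43 to 60 mm above the bench; below that the glass gives.
- glass_plate (a joint): how far the glass plate has been pushed away from the ceramic plate, m: 0 at rest, 0.005 at its stop; spring 1.3 N preload plus 2.5 N per mm. 1 mm takes about 8 mm of blade travel past first touch. About 1 mm is a good snug fit; over 3 mm is forced
- gap_top (a point): top edge of the ceramic plate's inner face, mid-length, 130 mm above the bench, axes as the stand's; the gap lies on its -x side. The middle of the blade's thickness belongs 3 to 6 mm to that side at the mouth, 2 mm when snug
- yellow_rack: yellow tube rack 110 x 200 x 28 mm, tubes to 43 mm; bystander. Origin at the centre of its underside
- orange_rack: orange tube rack 110 x 200 x 28 mm, tubes to 43 mm; bystander. Origin at the centre of its underside
- reagent: amber jar, 64 mm in diameter, 120 mm tall; bystander. Origin at the centre of its underside
- green_bin: green open bin 200 x 260 x 130 mm; bystander. Origin at the centre of its underside
Mind the look-alikes: they are no part of the job. There is more than one size of the gauge; the job needs the smaller.

How it is judged:
By the outcome, as a careful person would: the job done as asked, in the order asked, and still so for the second after the job is handed in, while the arm keeps its last pose, push and grip.
It also fails if it takes over 58 s, if anything falls off the work surface, if the arm or the gripper's body presses on something with over 40 N, if the wrist force passes 120 N, or if a joint passes its speed limit or range.

ROBOT

A 6-joint arm with a two-finger parallel gripper is mounted at the origin on the work surface. World frame = base frame: x ahead of the robot, y to its left, z up, the work surface at z = 0. Lengths are in m, angles in rad, forces in N, time in s.
With the tool pointing down it reaches from about 0.375 to 0.9 m from the base axis. Payload 3.1 kg.
Tool frame: the origin (TCP) lies at the very end of the fingers, on their centre line; the grasp point (between the pads) lies 19 mm behind it; z points along the fingers, y is the line along which they close (so a half turn about z gives the same grasp; the last joint's range is limited). The gripper opens to 85 mm and grips with 20 to 120 N. Pads are 22 mm wide; open, the fingers measure 114 mm over their backs; the gripper's body (76 mm by 85 mm) begins 54 mm behind the grasp point. The pads swing forward as they close: fully open they stand 13 mm farther back than shut.
Start: joints at [0.951, 0.527, 1.433, -0, 1.181, -0.178], TCP at [0.267, 0.565, 0.231] pointing down, gripper open.
Joint ranges: [-3.08, 3.08], [-0.75, 2.2], [0.22, 2.44], [-1.43, 4.57], [0, 2.65], [-2.85, 2.85]. Speed limits (rad/s): [2.79, 2.79, 3.14, 3.14, 3.14, 3.14].

INTERFACE

Orientations are given as a rotation vector (axis times angle).
In Python, from station import bot gives the robot as it stands. Calls block until the motion is done:
- bot.move_to(position, orientation): joint-space move of the TCP to a pose.
- bot.move_l(position, rot=None, vel=0.15): straight line of the TCP; rot=None keeps the orientation; vel is the mean speed in m/s.
- bot.set_joints(angles): joint-space move.
- bot.release() and bot.clamp(): open the fingers fully, or close them until they stop; the grip force is fixed at half the most.
- bot.pause(seconds).
- bot.ik(position, orientation): joint angles nearest the present ones, or None.
- bot.get_image(name): name is "side" or "top" or "wrist"; returns (picture, depth): 420x560x3 uint8, red, green, blue; 420x560 float32, m along the optical axis (not along the pixel's ray), 0 where there is no reading.
- bot.calibration(name): a dict with "mtx" (3x3 intrinsics, pixels), "position" and "rotation" of the camera in the world. Camera axes: x right, y down, z forward; pixel columns grow to the right and rows downward; lengths in m; the calibration is good to about 2 mm. The wrist camera is an equidistant fisheye: a pixel r from the principal point sees the ray r / f radians off the axis. A picture is of the moment at which its call begins: read the wrist's pose just before it. calibration takes no time and is no camera call; for the wrist camera it gives the pose at the moment of the call.
A pose or a line that the arm cannot do raises bot.MotionError and nothing moves.
- bot.sign_off(): hands the job in; it is judged then, once.
Readings, each from a call of its own:
- bot.current_time(): time.
- bot.current_joint_positions(): joint angles.
- bot.current_dq(): joint speeds.
- bot.current_joint_torque(): joint torques, N m.
- bot.current_ee_pos(): TCP position.
- bot.current_ee_rot(): TCP orientation.
- bot.current_ft_force(): force on the tool from outside, world axes, zero at the start.
- bot.current_moment(): the same for the moment, N m.
- bot.current_finger_gap(): finger opening in m.
- bot.current_grasp_force(): force on a finger pad.
Only numpy, scipy, OpenCV 4.12 (cv2) and the standard library are available. Lean on these libraries where they do the work, as an engineer would, in place of code of your own. Each camera call takes 0.05 s, during which the arm holds its last target. There are 200 camera calls.

## Working session

There is one attempt and no reset: what is moved stays moved. The work goes in short steps, each a Python script; the robot and the scene stay as the last script left them, time stands still between calls to the robot, and variables do not carry over. Pictures are saved under pics/ and viewed, at most 10 in all, crops included, and the job is handed in when it is done.

```bash
ls; mkdir -p pics
python3 - <<'E'
from station import bot
import cv2,numpy as np
for n in ("top","side"):
    c=bot.calibration(n); print(n,c)
    p,d=bot.get_image(n); np.savez(f"pics/{n}0.npz",p=p,d=d); cv2.imwrite(f"pics/{n}0.png",p[...,::-1])
print(bot.current_time(),bot.current_ee_rot(),bot.current_finger_gap())
E
```

```text
pics
top {'mtx': array([[468.07363421,   0.        , 283.74100994],
       [  0.        , 468.07363421, 210.64567155],
       [  0.        ,   0.        ,   1.        ]]), 'position': array([ 0.3637217 , -0.15140463,  1.56622019]), 'rotation': array([-2.1492097 ,  2.13719458, -0.10932174])}
side {'mtx': array([[444.62016063,   0.        , 290.24758616],
       [  0.        , 444.62016063, 198.84928862],
       [  0.        ,   0.        ,   1.        ]]), 'position': array([ 0.09616566, -0.98507289,  0.74240727]), 'rotation': array([-2.08608862,  0.54398874, -0.27189202])}
0.1 [-6.88172153e-01 -3.06450195e+00  2.82931137e-03] 0.08556316740586904
```

View pics/top0.png

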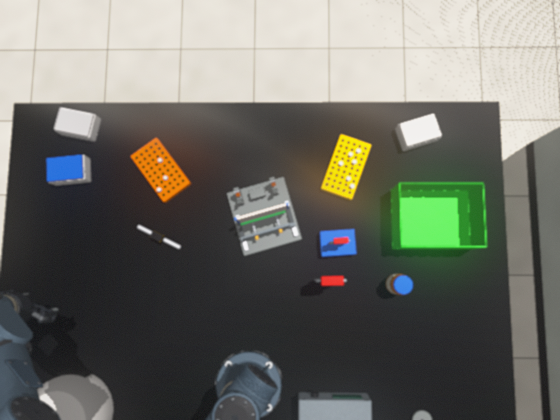

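View pics/side0.png

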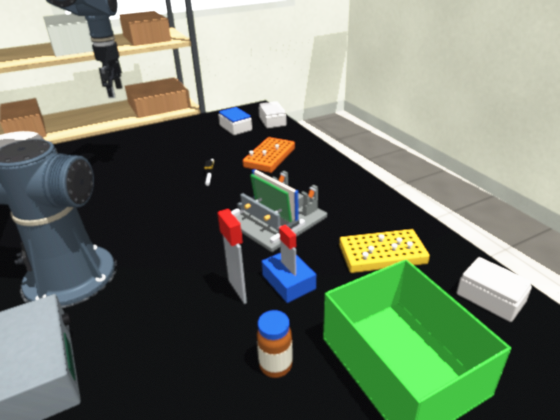

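The top view shows the stand at (264,215) with its clips on the far side, and the clamp bar at (159,237). There are two red-handled gauges: A in the blue rest at (340,241), and B free-standing and taller at (332,281). A fits the task ("in its blue rest", the smaller one). The white/blue boxes are look-alikes. Next I'll measure and take an enlarged crop to confirm.

```bash
cat > h.py <<'E'
import numpy as np,cv2
from scipy.spatial.transform import Rotation as R
from station import bot
def rays(c,uv,fish=False):
    uv=np.atleast_2d(uv).astype(float);K=c["mtx"]
    x=(uv[:,0]-K[0,2])/K[0,0]; y=(uv[:,1]-K[1,2])/K[1,1]
    if fish:
        t=np.hypot(x,y)+1e-12; d=np.c_[x/t*np.sin(t),y/t*np.sin(t),np.cos(t)]
    else: d=np.c_[x,y,np.ones_like(x)]
    return d@R.from_rotvec(np.ravel(c["rotation"])).as_matrix().T
def plane(c,uv,z,fish=False):
    d=rays(c,uv,fish); p=c["position"]; return p+d*((z-p[2])/d[:,2])[:,None]
def cloud(c,uv,dep,fish=False):
    # depth along the optical axis
    d=rays(c,uv,fish); ax=R.from_rotvec(np.ravel(c["rotation"])).as_matrix()[:,2]
    return c["position"]+d*(dep/(d@ax))[:,None]
def down(yaw):
    """tool z down, tool y (closing line) along world yaw direction"""
    y=np.array([np.cos(yaw),np.sin(yaw),0]);z=np.array([0,0,-1.])
    return R.from_matrix(np.c_[np.cross(y,z),y,z]).as_rotvec()
def mask(p,lo,hi): return cv2.inRange(cv2.cvtColor(p,cv2.COLOR_RGB2HSV),lo,hi)
def blobs(m,mn=6):
    n,l,s,ce=cv2.connectedComponentsWithStats(m)
    return [(np.argwhere(l==i)[:,::-1],s[i,4],ce[i]) for i in range(1,n) if s[i,4]>=mn]
E
python3 - <<'E'
from h import *
np.set_printoptions(precision=4,suppress=True)
for n in("top","side"):
    z=np.load(f"pics/{n}0.npz");p,d=z["p"],z["d"];c=bot.calibration(n)
    for nm,lo,hi in (("red",(0,180,110),(4,255,255)),("orange",(8,150,120),(20,255,255)),("blue",(105,150,60),(125,255,255)),("white",(0,0,150),(180,60,255)),("green",(50,80,30),(90,255,140))):
        for px,a,ce in blobs(mask(p,lo,hi),5):
            dd=d[px[:,1],px[:,0]]; ok=dd>0
            if ok.sum()<3: continue
            P=cloud(c,px[ok],dd[ok]); m=np.median(P,0)
            if not(0.2<m[0]<0.9 and abs(m[1])<0.7 and m[2]<0.25 and m[2]>-.02) : continue
            mx=P[:,2].max(); T=P[P[:,2]>mx-.012]; (_,_),(w,h),_=r=cv2.minAreaRect(T[:,:2].astype(np.float32)*1000)
            print(n,nm,a,ce.round(),"med",m,"zmax",mx.round(3),"rect",np.round(r[0]),np.round(r[1]),round(r[2],1))
t=cv2.imread("pics/side0.png")[140:320,190:350]; cv2.imwrite("pics/c1.png",cv2.resize(t,None,fx=3.3,fy=3.3,interpolation=cv2.INTER_CUBIC))
E
```

```text
top red 44 [340. 240.] med [ 0.4553 -0.2845  0.1519] zmax 0.159 rect [ 455. -284.] [ 9. 36.] 1.2
top red 220 [332. 280.] med [ 0.3359 -0.2552  0.2103] zmax 0.217 rect [ 338. -255.] [26. 63.] 3.2
top orange 1924 [160. 169.] med [0.7014 0.309  0.0269] zmax 0.039 rect [701. 310.] [199. 109.] 37.5
top orange 5 [273. 184.] med [ 0.6426 -0.0763  0.0725] zmax 0.079 rect [642. -77.] [4. 5.] 48.1
top orange 9 [237. 194.] med [0.6094 0.0398 0.0726] zmax 0.081 rect [609.  39.] [6. 9.] 48.1
top blue 866 [ 64. 167.] med [0.7001 0.6223 0.0607] zmax 0.073 rect [699. 620.] [ 78. 120.] 5.7
top blue 734 [337. 243.] med [ 0.4478 -0.282   0.0437] zmax 0.053 rect [ 457. -286.] [ 79. 110.] 4.1
top blue 290 [403. 284.] med [ 0.3249 -0.4784  0.1187] zmax 0.127 rect [ 325. -476.] [51. 53.] 0.3
top white 918 [ 75. 122.] med [0.8567 0.5946 0.0605] zmax 0.074 rect [858. 600.] [118.  79.] 77.7
top white 952 [420. 130.] med [ 0.8286 -0.5591  0.0603] zmax 0.07 rect [ 829. -557.] [ 80. 122.] 17.7
top white 11 [358. 150.] med [ 0.7626 -0.3564  0.0388] zmax 0.047 rect [ 762. -358.] [11.  8.] 12.5
top white 10 [350. 1
[... 5011 characters left out ...]
3 [365. 254.] med [ 0.6427 -0.3368  0.0442] zmax 0.047 rect [ 643. -335.] [ 9. 11.] 24.4
side white 8 [244. 296.] med [ 0.3388 -0.2976  0.0202] zmax 0.031 rect [ 339. -298.] [3. 1.] 63.5
side white 520 [277. 360.] med [ 0.3147 -0.5049  0.0461] zmax 0.072 rect [ 319. -499.] [20. 58.] 72.9
side green 833 [271. 197.] med [ 0.5344 -0.0541  0.0857] zmax 0.131 rect [527. -49.] [  6. 148.] 16.4
side green 4275 [446. 321.] med [ 0.6363 -0.601   0.0733] zmax 0.127 rect [ 636. -598.] [  5. 244.] 0.1
side green 327 [477. 347.] med [ 0.7536 -0.6698  0.0015] zmax 0.115 rect [ 638. -729.] [1. 0.] -175.1
side green 4294 [365. 366.] med [ 0.4403 -0.6055  0.0677] zmax 0.127 rect [ 440. -599.] [  4. 254.] 0.0
```

View pics/c1.png

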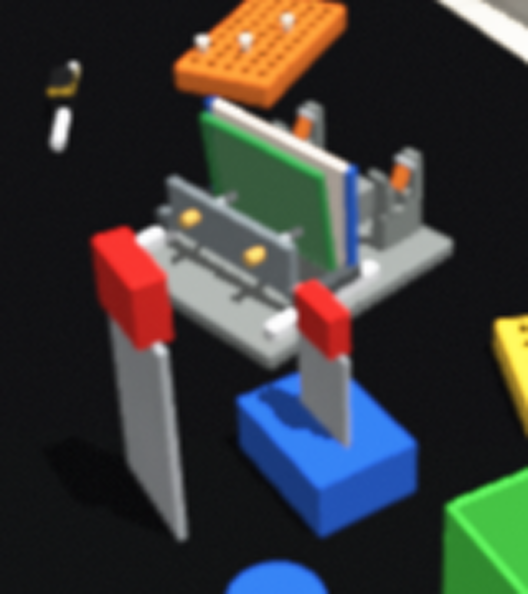

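The crop confirms it: the gauge at crop (322,320) stands in the blue rest and is the smaller one. The one at (130,290) is bigger and stands free, so it is the decoy. Both views agree on the heights and sizes: handle top 0.153, plate top 0.13, yaws about 3.5° for the gauge, 16° for the stand and -26° for the bar. Next I go above the bar for a close look.

Run:
```python
from h import *
np.set_printoptions(precision=4,suppress=True)
yaw=np.radians(-26)
t=bot.current_time()
bot.move_to([0.476,0.312,0.20],down(yaw)); print(bot.current_time()-t, bot.current_ee_pos(), bot.current_joint_positions())
c=bot.calibration("wrist");p,d=bot.get_image("wrist");print(c)
np.savez("pics/w1.npz",p=p,d=d,**c);cv2.imwrite("pics/w1.png",p[...,::-1])
```

```text
1.25 [0.4757 0.3126 0.2001] [0.3849 0.4913 1.6075 0.0005 1.0427 0.8371]
{'mtx': array([[325.1923,   0.    , 282.5525],
       [  0.    , 325.1923, 212.2494],
       [  0.    ,   0.    ,   1.    ]]), 'position': array([0.5081, 0.3786, 0.3424]), 'rotation': array([ 2.7822, -0.64  , -0.0953])}
```

View pics/w1.png

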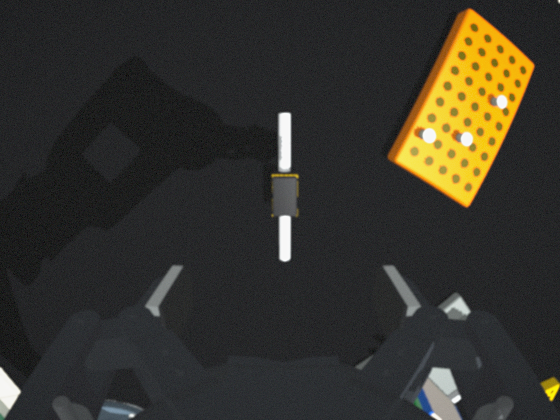

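The wrist view shows the bar vertical at column 285, with rod ends at rows 113 and 262 and the block at rows 176–216. It is aligned with the fingers. I'll compute its position and grasp it.

Run:
```python
from h import *
np.set_printoptions(precision=4,suppress=True)
z=np.load("pics/w1.npz");p=z["p"];c={k:z[k] for k in("mtx","position","rotation")}
m=mask(p,(0,0,170),(180,50,255)); b=[x for x in blobs(m,100) if 240<x[2][0]<320 and x[2][1]<270]
px=np.vstack([x[0] for x in b]); P=plane(c,px,.010,True)[:,:2]
(cx,cy),(w,h),a=cv2.minAreaRect((P*1000).astype(np.float32))
vx,vy,_,_=cv2.fitLine((P*1000).astype(np.float32),cv2.DIST_L2,0,.01,.01).ravel()
print("bar",cx,cy,w,h,a,"dir",np.degrees(np.arctan2(vy,vx)))
ya=np.arctan2(vy,vx); ya=ya+np.pi if ya<0 else ya
yaw=ya-np.pi/2; C=np.array([cx,cy])/1000
print(C,np.degrees(yaw))
assert abs(max(w,h)-160)<12 and np.hypot(*(C-[.476,.312]))<.012
bot.move_to([*C,.10],down(yaw)); bot.move_l([*C,.010],vel=.12)
print(bot.current_ft_force(),bot.current_ee_pos())
bot.clamp(); print("gap",bot.current_finger_gap(),bot.current_grasp_force())
bot.move_l([*C,.20],vel=.2); print("gap",bot.current_finger_gap(),bot.current_ft_force(),bot.current_time())
```

```text
bar 476.3813781738281 309.4150085449219 160.51693725585938 12.012493133544922 64.39948272705078 dir 64.28393
[0.4764 0.3094] -25.71607
[0.9571 0.0982 0.3938] [0.4771 0.3097 0.0108]
gap 0.023150424379367842 59.958946108818054
gap 0.022875903250803447 [-0.4673  0.8385 -2.6516] 4.475
```

Run:
```python
from h import *
np.set_printoptions(precision=4,suppress=True)
yaw=np.radians(16); t=bot.current_time()
bot.move_to([.604,-.12,.26],down(yaw)); bot.pause(.3); print(bot.current_time()-t,bot.current_ee_pos(),bot.current_ft_force())
c=bot.calibration("wrist");p,d=bot.get_image("wrist")
np.savez("pics/w2.npz",p=p,d=d,**c);cv2.imwrite("pics/w2.png",p[...,::-1])
```

```text
1.9583000000000004 [ 0.6041 -0.1192  0.26  ] [-1.452   0.7947 -1.9393]
```

View pics/w2.png

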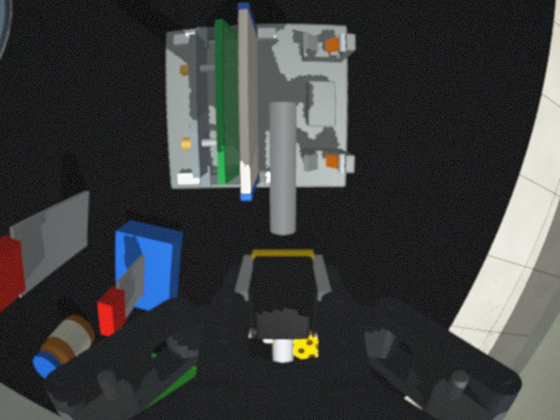

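The wrist view shows the whole stand: ceramic plate top edge at column ~246, clips with orange jaws at (332,45) and (332,160), and the saddle at (321,103). I'll measure these with depth and plane rays.

Run:
```python
from h import *
np.set_printoptions(precision=4,suppress=True)
z=np.load("pics/w2.npz");p,d=z["p"],z["d"];c={k:z[k] for k in("mtx","position","rotation")}
vv,uu=np.mgrid[0:200,150:370]; px=np.c_[uu.ravel(),vv.ravel()]; dd=d[px[:,1],px[:,0]]; ok=dd>0
px=px[ok];P=cloud(c,px,dd[ok],True); yaw=np.radians(16)
O=np.array([.541,-.045]);Rm=np.array([[np.cos(yaw),-np.sin(yaw)],[np.sin(yaw),np.cos(yaw)]])
L=np.c_[(P[:,:2]-O)@Rm*1000,P[:,2]*1000]
def rep(nm,s,zz):
    q=plane(c,px[s],zz/1000,True); l=(q[:,:2]-O)@Rm*1000
    r=cv2.minAreaRect(l.astype(np.float32)); print(nm,s.sum(),"zmed",np.median(L[s,2]).round(1),"rect",np.round(r[0],1),np.round(r[1],1),round(r[2],1),"rng",np.percentile(l,[2,98],axis=0).round(1).tolist())
def near(zz,t=5): return abs(L[:,2]-zz)<t
rep("saddle",near(50)&(abs(L[:,0]-80)<25)&(abs(L[:,1])<32),50)
rep("cer",near(130,6)&(L[:,0]>-8)&(abs(L[:,1])<100),130)
for s in(-60,60):
    b=abs(L[:,1]-s)<18
    rep(f"post92 {s}",near(91,4)&b&(L[:,0]>60),92)
    rep(f"cheek75-91 {s}",(L[:,2]>70)&(L[:,2]<95)&b&(L[:,0]>60)&(L[:,0]<85),83)
rep("base",near(15,5)&(L[:,0]>-120),15)
hsv=cv2.cvtColor(p,cv2.COLOR_RGB2HSV)[px[:,1],px[:,0]]
g=(hsv[:,0]>50)&(hsv[:,0]<90)&(hsv[:,1]>80)&(hsv[:,2]>30); rep("glass top",g&near(130,6),130)
w=(hsv[:,1]<60)&(hsv[:,2]>130)&near(130,6)&(L[:,0]>-8); rep("white top",w,130)
j=(hsv[:,0]<20)&(hsv[:,1]>150)
for s in(-60,60): 
    k=j&(abs(L[:,1]-s)<18)&(L[:,0]>50); rep("jaw",k,76)
t=p[0:200,150:370,::-1]; cv2.imwrite("pics/c2.png",cv2.resize(t,None,fx=3,fy=3,interpolation=cv2.INTER_CUBIC)[:600])
```

```text
saddle 1240 zmed 49.7 rect [81.9  0.2] [29.3 49.3] 0.5 rng [[67.3, -23.3], [96.2, 23.9]]
cer 1977 zmed 129.7 rect [ 7.9 -0.1] [  9.7 170.9] 0.2 rng [[3.4, -82.8], [12.1, 82.2]]
post92 -60 377 zmed 89.8 rect [ 85.  -59.1] [48.3 17.7] 0.8 rng [[60.8, -67.2], [108.8, -50.7]]
cheek75-91 -60 235 zmed 86.2 rect [ 68.3 -59.7] [13.9 18.1] 0.7 rng [[61.4, -67.7], [74.4, -51.6]]
post92 60 363 zmed 89.8 rect [84.1 59.5] [18.6 47.9] 89.9 rng [[60.2, 51.2], [108.0, 68.0]]
cheek75-91 60 244 zmed 84.7 rect [68.4 58.5] [18.  23.7] 61.6 rng [[60.7, 49.9], [73.4, 69.4]]
base 12552 zmed 14.7 rect [ 7.3 -0.3] [218.9 198.8] 0.6 rng [[-99.6, -97.2], [113.7, 96.3]]
glass top 1434 zmed 129.0 rect [-12.4   0. ] [  8.5 142.5] 0.5 rng [[-16.2, -68.5], [-8.6, 68.3]]
white top 1641 zmed 129.7 rect [ 7.3 -0.4] [  8.5 159.6] 0.7 rng [[4.1, -77.5], [11.6, 75.6]]
jaw 133 zmed 75.8 rect [ 89.9 -58.8] [11.3 13.5] 1.9 rng [[84.8, -64.5], [95.7, -53.1]]
jaw 141 zmed 75.3 rect [88.6 60.1] [14.4 11.1] 89.7 rng [[83.0, 53.0], [94.1, 67.1]]
```

View pics/c2.png

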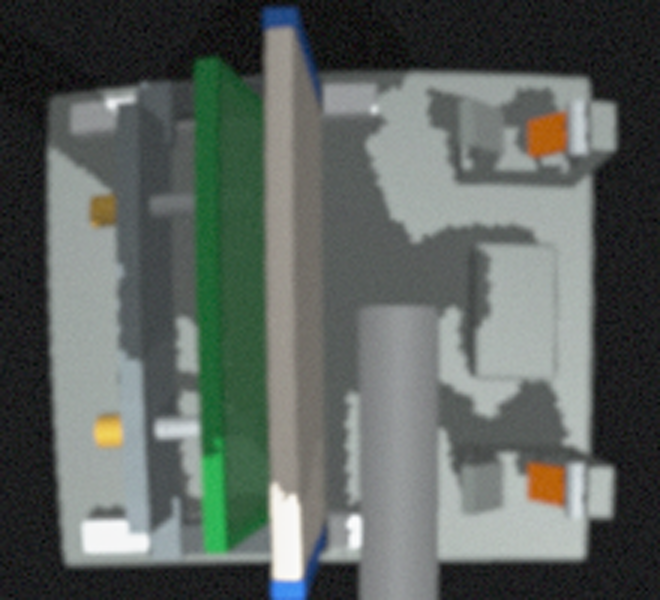

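Run:
```python
from h import *
np.set_printoptions(precision=4,suppress=True)
z=np.load("pics/w2.npz");p,d=z["p"],z["d"];c={k:z[k] for k in("mtx","position","rotation")}
T=bot.current_ee_pos();rot=R.from_rotvec(bot.current_ee_rot()).as_matrix();print(T,np.degrees(np.arctan2(rot[1,1],rot[0,1])),rot[:,2],c["position"])
vv,uu=np.mgrid[95:240,255:315]; s=(d[vv,uu]>0)&(d[vv,uu]<.17)
px=np.c_[uu[s],vv[s]]; P=cloud(c,px,d[vv,uu][s],True)
L=(P-T)@rot*1000; print("rod in tool frame (x fwd,y close,z down) rng",np.percentile(L,[1,50,99],axis=0))
rows=range(110,225,8)
a=[]
for v in rows:
    u=px[px[:,1]==v][:,0]; Q=plane(c,[[u.min()-.5,v],[u.max()+.5,v]],T[2]-.0108+.006,True); l=(Q-T)@rot*1000; a.append([l[:,0].mean(),l[:,1].mean(),np.ptp(l[:,1])])
a=np.array(a);print(a[[0,-1]],np.polyfit(a[:,0],a[:,1],1),a[:,1].mean())
top=px[px[:,1]==px[:,1].min()];print("end",((plane(c,top,T[2]-.0108+.006,True)-T)@rot*1000).mean(0))
```

```text
[ 0.6041 -0.1194  0.26  ] 16.04886178179206 [ 0.  0. -1.] [ 0.5839 -0.0487  0.4023]
rod in tool frame (x fwd,y close,z down) rng [[19.8091 -9.8601 -6.5555]
 [48.2112 -0.0518 -0.3127]
 [79.6862 10.0478  6.0875]]
[[76.7527  0.3696 12.0235]
 [24.3353  0.1667 12.4073]] [-0.      0.1416] 0.1414507427854737
end [80.358   0.3676  4.8018]
```

Run:
```python
from h import *
np.set_printoptions(precision=4,suppress=True)
y0=np.radians(16);O=np.array([.541,-.045]);Rm=np.array([[np.cos(y0),-np.sin(y0)],[np.sin(y0),np.cos(y0)]])
S=O+Rm@np.array([.0819,.0002]); yaw=np.radians(16.6); print("seat",S)
bot.move_to([*S,.16],down(yaw)); bot.move_l([*S,.110],vel=.12); bot.pause(.2)
f0=bot.current_ft_force();e=bot.current_ee_pos();print(f0,e,e[:2]-S)
for z in (.100,.092,.085,.080,.075,.070,.065,.062):
    bot.move_l([*S,z],vel=.05); f=bot.current_ft_force()-f0; e=bot.current_ee_pos()
    print(z,e[2].round(4),"loc f",np.r_[f[:2]@Rm,f[2]].round(1),((e[:2]-S)@Rm*1000).round(1),bot.current_finger_gap().__round__(4))
    if abs(f).max()>30: print("stop");break
print(bot.current_time())
```

```text
seat [ 0.6197 -0.0222]
[-0.8746  0.2641 -2.5568] [ 0.6206 -0.0226  0.1112] [ 0.0009 -0.0003]
0.1 0.0993 loc f [ 1.2 -1.2 -0.1] [-0.4  0.3] 0.0236
0.092 0.0914 loc f [ 1.5 -1.2  0.6] [-0.4  0.2] 0.0232
0.085 0.0845 loc f [ 0.5 -0.7 -0.4] [-0.4  0.1] 0.023
0.08 0.0797 loc f [ 1.2 -0.4  0.6] [-0.3  0.1] 0.0229
0.075 0.0746 loc f [-3.8 -1.4  2.7] [-1.4  0.1] 0.0227
0.07 0.069 loc f [-4.2 -2.1 -1. ] [-1.5  0.3] 0.0232
0.065 0.0642 loc f [-1.4 -0.5 -3.4] [-0.1  0.4] 0.0232
0.062 0.0624 loc f [ 1.4 -0.4  0.3] [ 1.4 -0.4] 0.0231
10.0667
```

Run:
```python
from h import *
np.set_printoptions(precision=4,suppress=True)
S=np.array([.6197,-.0222])
for z in (.0605,.0590,.0575):
    bot.move_l([*S,z],vel=.04); bot.pause(.15); f=bot.current_ft_force(); print(z,bot.current_ee_pos(),f)
    if f[2]>12: break
bot.release(); bot.pause(.2); print(bot.current_finger_gap(),bot.current_ft_force())
yaw=np.radians(16.6)
bot.move_l([*S,.20],vel=.2)
V=S+ .090*np.array([np.sin(yaw),-np.cos(yaw)])- .03*np.array([np.cos(yaw),np.sin(yaw)])
bot.move_l([*V,.23],vel=.2); c=bot.calibration("wrist");p,d=bot.get_image("wrist")
np.savez("pics/w3.npz",p=p,d=d,**c); t=p[0:240,130:390,::-1]; cv2.imwrite("pics/c3.png",cv2.resize(t,None,fx=2.5,fy=2.5,interpolation=cv2.INTER_CUBIC))
print(bot.current_time())
vv,uu=np.mgrid[0:260,150:400]; px=np.c_[uu.ravel(),vv.ravel()]; dd=d[px[:,1],px[:,0]]; ok=dd>0
px=px[ok];P=cloud(c,px,dd[ok],True);Rm=np.array([[np.cos(yaw),-np.sin(yaw)],[np.sin(yaw),np.cos(yaw)]])
L=np.c_[(P[:,:2]-S)@Rm*1000,P[:,2]*1000]
b=(abs(L[:,0])<20)&(abs(L[:,1])<18)&(L[:,2]>70); print("block top",np.median(L[b],0),np.percentile(L[b],[5,95],axis=0))
for s in (1,-1):
    b=(abs(L[:,0])<5)&(s*L[:,1]>28)&(s*L[:,1]<48)&(L[:,2]>35); print("rod",b.sum(),np.percentile(L[b,2],[50,98]) if b.any() else 0)
    b=(abs(L[:,0])<5)&(s*L[:,1]>71)&(s*L[:,1]<79)&(L[:,2]>35); print("rod end",b.sum(),np.percentile(L[b,2],[50,98]) if b.any() else 0)
```

```text
0.0605 [ 0.6199 -0.0222  0.0606] [-0.6831  0.864  -2.2132]
0.059 [ 0.62   -0.0222  0.0604] [-1.1166 -0.4278  6.0603]
0.0575 [ 0.62   -0.0223  0.0604] [-3.9904  0.5624 12.9113]
0.08558264199692996 [ 2.3373  0.264  -0.9698]
13.65
block top [-0.4606 -0.1887 89.5912] [[-11.4225 -16.1484  87.5292]
 [ 10.8801  16.1943  90.8145]]
rod 223 [60.7106 62.593 ]
rod end 85 [60.8672 62.3663]
rod 212 [60.7857 62.7611]
rod end 92 [61.0276 62.7255]
```

View pics/c3.png

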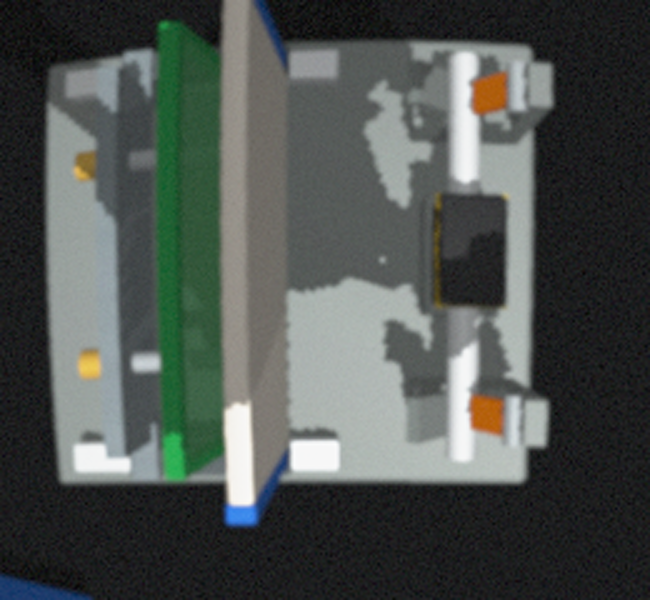

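The bar is home: rod top at ~61 mm on both sides, block top at 90 mm, and both jaws (crop (490,92) and (487,413)) sprung back over the rod. Next I measure the plates from this view and then look at the gauge from above.

Run:
```python
from h import *
np.set_printoptions(precision=4,suppress=True)
S=np.array([.6197,-.0222]);yaw=np.radians(16.6);Rm=np.array([[np.cos(yaw),-np.sin(yaw)],[np.sin(yaw),np.cos(yaw)]])
for f in("pics/w2.npz","pics/w3.npz"):
    z=np.load(f);p,d=z["p"],z["d"];c={k:z[k] for k in("mtx","position","rotation")}
    vv,uu=np.mgrid[0:260,150:400]; px=np.c_[uu.ravel(),vv.ravel()]; dd=d[px[:,1],px[:,0]]; ok=dd>0
    px=px[ok];P=cloud(c,px,dd[ok],True);L=np.c_[(P[:,:2]-S)@Rm*1000,P[:,2]*1000]
    l=(plane(c,px,.130,True)[:,:2]-S)@Rm*1000
    h=cv2.cvtColor(p,cv2.COLOR_RGB2HSV)[px[:,1],px[:,0]]
    g=(h[:,0]>50)&(h[:,0]<90)&(h[:,1]>80)&(abs(L[:,2]-130)<5)
    w=(h[:,1]<70)&(h[:,2]>90)&(abs(L[:,2]-130)<5)&(l[:,0]<-60)
    for nm,s in(("glass",g),("white",w)):
        print(f,nm,s.sum(),"y",np.percentile(l[s,1],[1,99]),end=" ")
        for a in(-50,0,50):
            k=s&(abs(l[:,1]-a)<12); print(np.percentile(l[k,0],[3,97]).round(1),end=" ")
        print()
t=bot.current_time()
bot.move_to([.456,-.288,.27],down(np.radians(3.7))); bot.pause(.15)
T=bot.current_ee_pos();print(T,bot.current_time()-t)
c=bot.calibration("wrist");p,d=bot.get_image("wrist");np.savez("pics/w4.npz",p=p,d=d,T=T,**c);cv2.imwrite("pics/w4.png",p[...,::-1])
for nm,lo,hi,zz,tol in(("red",(0,150,60),(6,255,255),.153,.008),("blue",(105,150,50),(125,255,255),.045,.008)):
    m=mask(p,lo,hi)
    for px,a,ce in blobs(m,150):
        P=cloud(c,px,d[px[:,1],px[:,0]],True); s=abs(P[:,2]-zz)<tol
        if s.sum()<50: print(nm,a,ce,np.median(P,0));continue
        q=plane(c,px[s],zz,True)[:,:2]*1000; r=cv2.minAreaRect(q.astype(np.float32)); print(nm,a,ce.round(),np.median(P[s],0),r)
```

```text
pics/w2.npz glass 1396 y [-69.4861  70.2308] [-98.4 -91.4] [-98.  -90.9] [-97.6 -90.8] 
pics/w2.npz white 1849 y [-77.8571  78.3502] [-78.  -70.4] [-78.6 -70.2] [-78.2 -69.9] 
pics/w3.npz glass 1775 y [-69.4374  70.09  ] [-98.  -90.8] [-97.6 -90.5] [-97.7 -90.5] 
pics/w3.npz white 2288 y [-77.5578  75.6523] [-78.2 -70. ] [-78.2 -69.9] [-77.7 -69.9] 
[ 0.457  -0.2868  0.2696] 1.0916999999999994
red 4949 [125.7955 171.6983] [ 0.3478 -0.2543  0.2103]
red 1026 [283. 205.] [ 0.4578 -0.2856  0.1527] ((457.4635009765625, -286.0390930175781), (16.945148468017578, 43.89301300048828), 3.861499071121216)
blue 220 [407.1318  42.6455] [ 0.568  -0.125   0.1031]
blue 1645 [274. 163.] [ 0.4403 -0.2616  0.0447] ((457.749755859375, -287.2806396484375), (80.67575073242188, 110.15678405761719), 3.857731819152832)
blue 597 [  7.1776 393.325 ] [-0.4249 -1.0676 -0.0792]
```

View pics/w4.png

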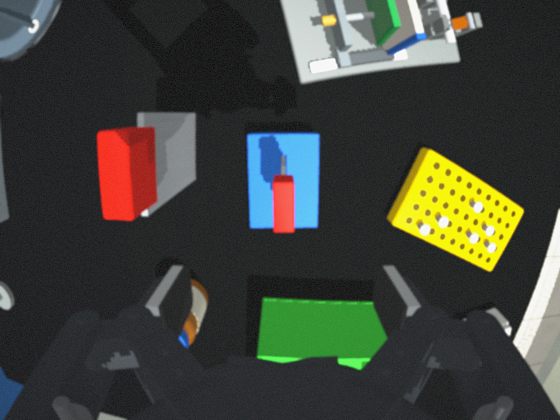

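The gauge handle is at (283,205) and the rest is at (283,181). Both give centre (0.4575,-0.2865), yaw 3.86° and sizes 17×44 and 80×110, as specified. The taller decoy is at (126,172). I'll grasp the gauge, lift it straight up and hold it above the gap.

Run:
```python
from h import *
np.set_printoptions(precision=4,suppress=True)
G=np.array([.4575,-.2865]);S=np.array([.6197,-.0222]);yaw=np.radians(16.6);Rm=np.array([[np.cos(yaw),-np.sin(yaw)],[np.sin(yaw),np.cos(yaw)]])
r=down(np.radians(3.86))
bot.move_l([*G,.17],r,vel=.2); bot.move_l([*G,.119],vel=.1); bot.pause(.2)
T=bot.current_ee_pos();f=bot.current_ft_force();print(T,f)
bot.clamp(); bot.pause(.1);print("gap",bot.current_finger_gap(),bot.current_ee_pos(),bot.current_ft_force())
bot.move_l([*G,.18],vel=.1); print(bot.current_ft_force(),bot.current_finger_gap()); bot.move_l([*G,.30],vel=.25)
M=S+Rm@np.array([-.0782-.0045,0])
bot.move_to([*M,.30],down(yaw)); bot.move_l([*M,.112+.145],vel=.15); bot.pause(.4)
E=bot.current_ee_pos();print("M",M,E,"err loc",(E[:2]-M)@Rm*1000,bot.current_ft_force(),bot.current_finger_gap(),bot.current_time())
c=bot.calibration("wrist");p,d=bot.get_image("wrist");np.savez("pics/w5.npz",p=p,d=d,T=E,rot=bot.current_ee_rot(),**c)
t=p[40:300,180:400,::-1]; cv2.imwrite("pics/c5.png",cv2.resize(t,None,fx=2.3,fy=2.3,interpolation=cv2.INTER_CUBIC))
```

```text
[ 0.4579 -0.2869  0.1198] [-0.6231  0.0341  1.4752]
gap 0.017446082330681883 [ 0.4577 -0.2866  0.1191] [0.3518 0.4673 1.8058]
[-0.7415 -0.5274 -1.8668] 0.01715373176194964
M [ 0.5404 -0.0458] [ 0.5407 -0.0458  0.2576] err loc [ 0.2554 -0.0837] [-0.1009  0.8124 -1.687 ] 0.017019040951423817 20.25
```

View pics/c5.png

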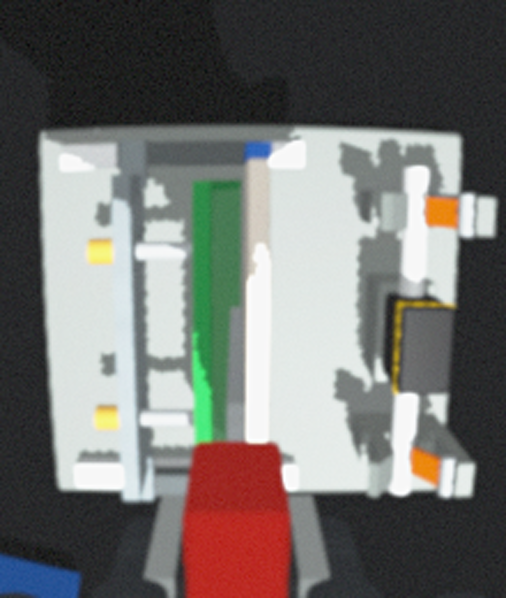

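The crop shows the blade (columns 229–243) between the glass inner edge (~212) and the ceramic inner edge (~246), about 3.5 mm from the ceramic. That is inside the 3–6 mm window. I'll descend while watching the force.

```bash
cat >> h.py <<'E'
S=np.array([.6197,-.0222]);yaw=np.radians(16.6);Rm=np.array([[np.cos(yaw),-np.sin(yaw)],[np.sin(yaw),np.cos(yaw)]])
def force(n=8):
    a=[]
    for _ in range(n): a.append(bot.current_ft_force()); bot.pause(.03)
    f=np.mean(a,0); return np.r_[f[:2]@Rm,f[2]]
def go(off,edge,vel=.05):
    M=S+Rm@np.array([-.0782-off,0]); bot.move_l([*M,edge+.1121],vel=vel); bot.pause(.1); return M
def log(f0,M):
    f=force()-f0;e=bot.current_ee_pos(); print("edge",round((e[2]-.1121)*1000,1),"loc err",((e[:2]-M)@Rm*1000).round(1),"f",f.round(2)); return f
E
python3 - <<'E'
from h import *
f0=force(12);np.save("f0.npy",f0);print(f0)
for off,e in ((.0045,.120),(.0042,.100),(.0035,.080),(.0028,.070),(.0023,.064),(.0021,.061),(.002,.058),(.002,.056)):
    M=go(off,e); f=log(f0,M)
    if f[2]>3 or abs(f).max()>6: print("stop");break
print(bot.current_time())
E
```

```text
[ 0.25533618 -0.45339063 -1.56023125]
edge 120.2 loc err [ 0.1 -0.1] f [-0.63  0.72  0.4 ]
edge 100.2 loc err [ 0.1 -0.1] f [ 0.1   0.52 -0.23]
edge 80.2 loc err [ 0.1 -0.1] f [-0.46  0.23  0.27]
edge 70.1 loc err [ 0.1 -0.1] f [-0.31  0.67 -0.06]
edge 64.1 loc err [ 0.1 -0. ] f [-0.4   0.31 -0.12]
edge 61.0 loc err [ 0. -0.] f [-0.6   0.25  0.15]
edge 58.0 loc err [ 0. -0.] f [-0.34  0.44 -0.18]
edge 56.0 loc err [-0.  0.] f [-0.45  0.59 -0.04]
26.75
```

Run:
```python
from h import *
f0=np.load("f0.npy")
for e in (.054,.052,.050,.048,.046):
    M=go(.002,e,.03); f=log(f0,M)
    if f[2]>1.8 or abs(f).max()>6: print("stop");break
print(bot.current_time())
```

```text
edge 54.0 loc err [ 0. -0.] f [ 0.01  0.28 -0.21]
edge 52.0 loc err [ 0. -0.] f [-0.21  0.66 -0.07]
edge 50.0 loc err [ 0. -0.] f [-0.    0.31 -0.29]
edge 47.9 loc err [-0.  -0.1] f [-0.57 -0.02 -0.98]
edge 46.0 loc err [ 0. -0.] f [-0.73 -0.29  0.25]
29.8333
```

No clear vertical force yet, so I'll check the glass-to-ceramic gap optically against the earlier views.

```bash
cat >> h.py <<'E'
def gap(p,d,c,ylo=38,yhi=66):
    """mean inner edges of glass and ceramic at 130 mm in seat frame, mm"""
    vv,uu=np.mgrid[0:300,130:420]; px=np.c_[uu.ravel(),vv.ravel()]; dd=d[px[:,1],px[:,0]]; ok=dd>0
    px=px[ok];Z=cloud(c,px,dd[ok],True)[:,2]*1000
    l=(plane(c,px,.130,True)[:,:2]-S)@Rm*1000
    h=cv2.cvtColor(p,cv2.COLOR_RGB2HSV)[px[:,1],px[:,0]]
    s=(abs(Z-130)<5)&(l[:,1]>ylo)&(l[:,1]<yhi)&(l[:,0]>-112)&(l[:,0]<-60)
    g=s&(h[:,0]>50)&(h[:,0]<90)&(h[:,1]>80); w=s&(h[:,1]<70)&(h[:,2]>90)
    o=[]
    for k in(g,w):
        o+=[np.median([l[k&(px[:,1]==v),0].min() for v in np.unique(px[k,1])]),np.median([l[k&(px[:,1]==v),0].max() for v in np.unique(px[k,1])])]
    return np.round(o,2),"centre dist",round((o[2]+o[3]-o[0]-o[1])/2,2),"inner",round(o[2]-o[1],2)
def look(n):
    c=bot.calibration("wrist");p,d=bot.get_image("wrist");np.savez(f"pics/{n}.npz",p=p,d=d,**c); return p,d,c
E
python3 - <<'E'
from h import *
for n in("w2","w3","w5"):
    z=np.load(f"pics/{n}.npz"); print(n,gap(z["p"],z["d"],z))
p,d,c=look("w6"); print("now",gap(p,d,c)); print(bot.current_time())
t=p[60:300,170:410,::-1]; cv2.imwrite("pics/c6.png",cv2.resize(t,None,fx=2.4,fy=2.4,interpolation=cv2.INTER_CUBIC))
E
```

```text
w2 (array([-97.62, -90.82, -77.76, -70.64]), 'centre dist', np.float64(20.02), 'inner', np.float64(13.06))
w3 (array([-97.53, -90.65, -77.66, -69.98]), 'centre dist', np.float64(20.27), 'inner', np.float64(12.99))
w5 (array([-97.58, -91.78, -98.39, -70.36]), 'centre dist', np.float64(10.3), 'inner', np.float64(-6.61))
now (array([-97.48, -91.31, -77.73, -69.93]), 'centre dist', np.float64(20.56), 'inner', np.float64(13.58))
29.8833
```

View pics/c6.png

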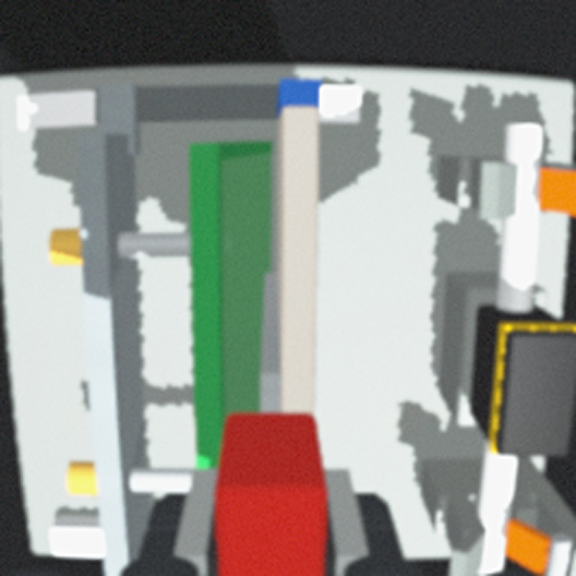

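The crop shows the blade (columns 262–280) seated between glass and ceramic with the glass barely moved (gap 13.2–13.6 mm). I'll continue in small steps, reading the drag at the end of each one.

Run:
```python
from h import *
f0=np.load("f0.npy")
for e in (.0445,.043,.0415):
    M=S+Rm@np.array([-.0802,0]); bot.move_l([*M,e+.1121],vel=.02); i=np.mean([bot.current_ft_force()[2] for _ in range(5)])-f0[2]
    f=log(f0,M); print("  immediate fz",round(i,2))
    if f[2]>1.5: print("stop");break
p,d,c=look("w7"); print("now",gap(p,d,c)); print(bot.current_time())
```

```text
edge 44.5 loc err [ 0. -0.] f [-0.36  0.14  1.27]
  immediate fz 1.05
edge 43.0 loc err [-0.  0.] f [-0.56  0.09  1.8 ]
  immediate fz 1.78
stop
now (array([-97.82, -91.67, -77.79, -70.06]), 'centre dist', np.float64(20.82), 'inner', np.float64(13.88))
30.9667
```

Run:
```python
from h import *
f0=np.load("f0.npy")
for e in (.041,.0395,.0385):
    M=S+Rm@np.array([-.0802,0]); bot.move_l([*M,e+.1121],vel=.02)
    f=log(f0,M)
    if f[2]>5: print("stop");break
p,d,c=look(f"w8"); print("now",gap(p,d,c),bot.current_finger_gap(),bot.current_time())
```

```text
edge 40.9 loc err [-0.1 -0. ] f [-0.24 -0.    1.47]
edge 39.5 loc err [ 0. -0.] f [-0.35  0.12  2.6 ]
edge 38.6 loc err [ 0. -0.] f [-0.25  0.36  3.36]
now (array([-98.26, -91.95, -77.78, -70.07]), 'centre dist', np.float64(21.18), 'inner', np.float64(14.16)) 0.01727602869591712 32.5667
```

Run:
```python
from h import *
f0=np.load("f0.npy")
M=S+Rm@np.array([-.0802,0]); bot.move_l([*M,.0378+.1121],vel=.02); bot.pause(.4); log(f0,M)
p,d,c=look("w9"); print(gap(p,d,c),bot.current_finger_gap(),bot.current_grasp_force(),bot.current_time())
print(bot.sign_off())
```

```text
edge 37.8 loc err [0. 0.] f [-0.02  0.41  4.03]
(array([-98.31, -92.01, -77.83, -70.12]), 'centre dist', np.float64(21.18), 'inner', np.float64(14.18)) 0.01743550128858662 59.31783735752106 33.5333
the job is handed in; nothing more can be done
None
```

The job is handed in at 33.5 s. The bar is home in both clips with both jaws sprung back, and the smaller gauge is still gripped upright mid-plate, its edge 38 mm above the bench. It drags at about 4 N with the glass pushed an estimated 0.8–1 mm; that push is inferred from drag force and the camera gap, not read directly.

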